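# Nest the rack brackets on their stand, lock them down and hang up their screws

## Task

The spare rack brackets go back on their stand: nest the two loose aluminium angle brackets, one over the other, squarely over the bracket already on the ridge, fully down with their ends lined up. Then swing the wire hold-down bail forward and down onto the stack so that nothing can slide off, and finally hang the screw tote by its handle across both prongs of the stand's hook. Leave the other things on the bench where they are.

Things in the scene. Friction and masses are not known exactly. Their poses are not given: they have to be found in the camera images.
- bracket_a: loose bare aluminium angle bracket standing like a roof on its two leg edges, ridge up: legs 40 mm, 6 mm thick, at 90 degrees, 60 mm long. Origin: centre of underside; x across (57 mm wide), y along the ridge (flat ends at y = +-30 mm), z up; outer ridge edge at z = 32.5 mm. Same after half a turn. Easily taken from above by its ends, fingertips 7 to 8 mm below the ridge edge. About 80 g.
- bracket_b: the other loose bracket, identical to bracket_a: same size, axes and origin
- bracket_c: third identical bracket, loose too, already astride the stand's ridge; its origin is then about 14 mm above the worktop. A bracket nested squarely over another stands 8.5 mm higher than that one: the origins of the nested ones come 8.5 and 17 mm above this origin, straight over it. The 45 degree faces are fairly slippery (friction about 0.6), so a bracket settles the last mm by itself.
- stand: fixed dark grey metal stand; base plate 10 mm high, x -42 to +66 mm, y -55 to +180 mm. Origin: on the worktop under the middle of its roof-shaped ridge; x away from the robot, y left along the ridge, z up. Ridge 44 mm long; two lugs 75 mm high at x = +50 mm carry the hold-down bail; a two-pronged hook stands at y = +125 mm.
- ridge (a point): middle of the ridge's top edge, 38 mm above the worktop; axes as the stand's
- bail (a joint): angle (rad) of the U-shaped steel wire hold-down bail: 0 = level, its two arms lying on a full stack of three brackets (with fewer it drops to -0.35 at most); grows as it swings up and back, 1.57 = upright, limit 2.35. Starts leaning back at 1.85 to 2.15. Hinge friction, 0.08 N m, holds it at any angle. Arms 7 mm thick at y = +-26 mm of the stand.
- bail_grip (a point): middle of the bail's cross bar along the stand's y: red round sleeve 10 mm thick, 36 mm long, 105 mm from the hinge line. It travels on an arc from behind and above the stack to the robot's side of it.
- bail_hinge (a point): middle of the bail's hinge line (along the stand's y), at x = +50 mm of the stand, 68 mm above the worktop; axes as the stand's. At bail angle q the grip lies 105 cos q mm towards the stand's -x and 105 sin q mm above here.
- tote: small open blue plastic tote with screws in it, 50 x 86 mm, 34 mm high, with a stiff upright wire handle that does not fold; about 120 g. Origin: centre of its underside; y along the handle bar, z up.
- tote_grip (a point): middle of the tote's handle bar: black round sleeve 9 mm thick, 70 mm long along the tote's y, 78 mm above its underside; 40 mm free below it down to the rim. The handle's upright wires are at y = +-46 mm.
- hook (a point): midway between the two steel prongs, at their upper side, 95.5 mm above the worktop; axes as the stand's. Prongs 7 mm thick at y = +-26 mm from here (45 mm free between them for fingers), level from x = -22 to +34 mm from here; upturned tips in front stand 11 mm higher, uprights at x = +40 mm. The tote has to come in from the tips' side: bar over the tips, bin below the prongs.
- amber_bottle: amber glass bottle, 57 mm wide, 115 mm tall, black screw cap, standing near the right end of the worktop; a bystander. Origin: centre of its underside.
- white_bottle: white plastic bottle, 52 mm wide, 98 mm tall, standing behind the amber bottle; a bystander. Origin: centre of its underside.
- calculator: pocket calculator, 120 x 66 x 12 mm, lying at the front right of the worktop; a bystander. Origin: centre of its underside.
- filter_capsule: blue inline filter capsule, 43 mm wide, 34 mm tall, standing at the right; a bystander. Origin: centre of its underside.
- notebook: blue notebook, 152 x 112 x 14 mm, lying at the left end of the worktop; a bystander. Origin: centre of its underside.
- marker: white marker pen with a red cap, 125 mm long, lying on the 20 mm high instrument deck behind the left half of the worktop; a bystander. Origin: centre of its underside.
- petri_dish: yellow petri dish, 60 mm wide, 15 mm tall, on the 20 mm high instrument deck behind the middle of the worktop; a bystander. Origin: centre of its underside.
Not all that is in view belongs to the job. Leave any pink look-alike of the bracket_c alone.

How it is judged:
By the outcome, as a careful person would: the job done as asked, in the order asked, and still so for the second after the job is handed in, with the robot touching nothing.
It also fails if it takes over 72 s, if anything falls off the work surface, if the arm or the gripper's body presses on something with over 40 N, if the wrist force passes 120 N, or if a joint passes its speed limit or range.

## Robot

A 6-joint arm with a two-finger parallel gripper is mounted at the origin on a cart in front of the work surface, level with it; the furniture and walls round the work are solid. World frame = base frame: x ahead of the robot, y to its left, z up, the work surface at z = 0. Lengths are in m, angles in rad, forces in N, time in s.
With the tool pointing down it reaches from about 0.4 to 0.925 m from the base axis. Payload 12.5 kg.
Tool frame: the origin (TCP) lies between the finger pads; the fingertips stand 8 mm ahead of it and the grasp point (between the pads) lies 11 mm behind it; z points along the fingers, y is the line along which they close (so a half turn about z gives the same grasp; the last joint's range is limited). The gripper opens to 95 mm and grips with 3 to 60 N. Pads are 20 mm wide; open, the fingers measure 119 mm over their backs; the gripper's body (75 mm by 180 mm) begins 59 mm behind the grasp point.
Start: joints at [-1.419, 0.491, 1.559, -0, 1.092, -0.106], TCP at [0.159, -0.604, 0.223] pointing down, gripper open.
Joint ranges: [-3.1, 3.1], [-0.84, 2.19], [0.05, 2.79], [-1.13, 4.28], [0.06, 2.93], [-2.69, 2.69]. Speed limits (rad/s): [2.22, 2.22, 2.79, 3.14, 3.14, 3.14].

## Interface

Orientations are given as a unit quaternion [x, y, z, w].
In Python, from cell import * gives the robot as it stands.
- The arm moves only by the tool carry_out, never from a script. Its argument "plan" is a list of rows, each an object with "hand": the gripper's target within -1 to 1 (shut at 1, half-way at 0, fully open at -1); "travel": the shift along the world's x, y, z in m, a list of three; "dr": the turn, a rotation vector about the world's x, y, z in degrees, a list of three. A call has 1 to 12 rows; each row is the pose to reach, as a shift and turn from the pose commanded when the call began; what a row does not reach only later rows make up. A row lasts 1/12 s, in which the tool goes at most 41.7 mm and 7.16 degrees, less where a joint would pass 70% of its speed; a pose out of reach is approached as far as the arm can. A call with a gripper value outside its range is refused whole. The fingers move at their own pace and stop on an object; "newtons" is the grip in N (left out, the last holds). Time passes only in rows, so rows that repeat a pose let the fingers close. It gives the time, the measured TCP pose, the force, the opening and the grip force at its end, in the units of the state.
- read_state(): the state, without advancing time (a new reading comes with each control period).
- camera(name): name is "scene" or "top"; returns a dict with "image" (384x512x3 uint8, red, green, blue), "fx", "fy", "cx", "cy" (pixels), "pose" (4x4, takes a point from camera to world coordinates). Camera axes: x right, y up, looking along -z (the intrinsics and any distortion apply to the point x, -y, -z); pixel columns grow to the right and rows downward; lengths in m; the calibration is good to about 2 mm. A picture is of the moment at which its call begins. There is no depth.
- sign_off(): hands the job in; it is judged then, once.
The state is a dict: "t": time; "joints": joint angles; "dq": joint speeds; "joint_torque": joint torques, N m; "ee_pos": TCP position; "tcp_rot": TCP orientation; "wrist_force": force on the tool from outside, world axes, zero at the start; "moment": the same for the moment, N m; "grip_width": finger opening in m; "finger_force": force on a finger pad.
Only numpy, scipy, OpenCV 4.12 (cv2) and the standard library are available. Lean on these libraries where they do the work, as an engineer would, in place of code of your own. Each camera call takes 0.05 s, during which the arm holds its last target. There are 200 camera calls.

## Working session

There is one attempt and no reset: what is moved stays moved. The work goes in short steps, Python scripts to look and compute and a tool call to move; the robot and the scene stay as the last step left them, time stands still between calls to the robot, and variables do not carry over. Pictures are saved under pics/ and viewed, at most 10 in all, crops included, and the job is handed in when it is done.

Besides the shell and the picture viewer there is one more tool, called as name(argument=value, ...), one argument or row to a line, values as JSON. carry_out: Moves the arm, as the interface text tells. Its arguments: {"type":"object","properties":{"plan":{"type":"array"},"newtons":{"type":"number"}},"required":["plan"]}

```bash
mkdir -p pics; ls
python3 - <<'E'
from cell import *
import cv2
for n in("scene","top"):
    c=camera(n); cv2.imwrite(f"pics/{n}0.png",c["image"][:,:,::-1])
    print(n,c["fx"],c["fy"],c["cx"],c["cy"],c["pose"],[k for k in c])
    import numpy as np; np.save(f"{n}0.npy",c,allow_pickle=True)
s=read_state();print(s)
E
```

```text
pics
scene 351.71732862010987 351.71732862010987 259.0114731847158 189.55906161754638 [[-0.68687351  0.56609366 -0.45578805 -0.10402662]
 [-0.7267397  -0.54133689  0.42285195  0.6255465 ]
 [-0.00736108  0.62168508  0.78323271  1.23015483]
 [ 0.          0.          0.          1.        ]] ['image', 'fx', 'fy', 'cx', 'cy', 'pose']
top 415.7063939246122 415.7063939246122 258.3115981809719 196.1190449409094 [[-1.31335594e-02  9.81176126e-01 -1.92667897e-01  2.75964388e-01]
 [-9.99911693e-01 -1.32783896e-02  5.39585006e-04  5.60104930e-03]
 [-2.02889148e-03  1.92657970e-01  9.81263874e-01  1.64918409e+00]
 [ 0.00000000e+00  0.00000000e+00  0.00000000e+00  1.00000000e+00]] ['image', 'fx', 'fy', 'cx', 'cy', 'pose']
{'t': 0.1, 'joints': array([-1.41860699e+00,  4.91509356e-01,  1.55938391e+00, -1.06486021e-05,
        1.09171125e+00, -1.05562572e-01]), 'dq': array([-0.00107029, -0.00173679, -0.00191497, -0.00115961,  0.00043727,
        0.00130154]), 'joint_torque': array([ 3.04517205e-03, -6.13621116e+01, -2.58605433e+01,  6.94618584e-02,
        4.70366946e-02, -5.90787886e-05]), 'ee_pos': array([ 0.15932763, -0.60413597,  0.22211551]), 'tcp_rot': array([ 9.91706539e-01,  1.28521920e-01, -1.65162083e-05, -5.05681879e-04]), 'wrist_force': array([0.5700778 , 0.46054141, 0.52323596]), 'moment': array([ 0.00331443,  0.0283811 , -0.05688041]), 'finger_force': 0.0, 'grip_width': 0.09506904980288841}
```

View pics/top0.png

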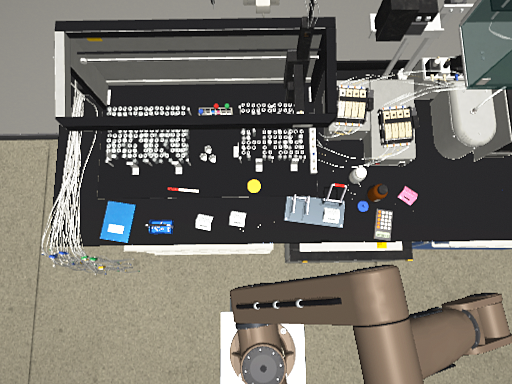

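View pics/scene0.png

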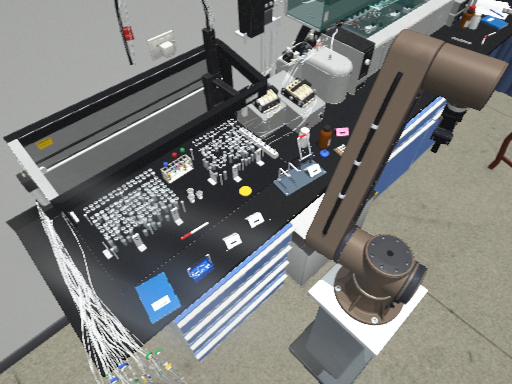

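The top picture shows white roof-like pieces at (204,222) and (238,218), one on the stand at (333,214), and a pink look-alike at (408,194). The tote is at (160,227), the bail's red sleeve at (337,186), and the blue filter and notebook are bystanders. I choose the two white ones at (204,222) and (238,218) as the loose brackets, and will check them in a close crop.

Run:
```python
import cv2,numpy as np
t=cv2.imread("pics/top0.png")[175:250,140:360]
s=cv2.imread("pics/scene0.png")[120:290,180:360]
a=cv2.resize(t,(780,266),interpolation=cv2.INTER_CUBIC)
b=cv2.resize(s[0:170],(345,326),interpolation=cv2.INTER_CUBIC)
o=np.zeros((600,790,3),np.uint8);o[:266,:780]=a;o[270:596,:345]=b
cv2.imwrite("pics/crop0.png",o)
```

```text
(no output)
```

View pics/crop0.png

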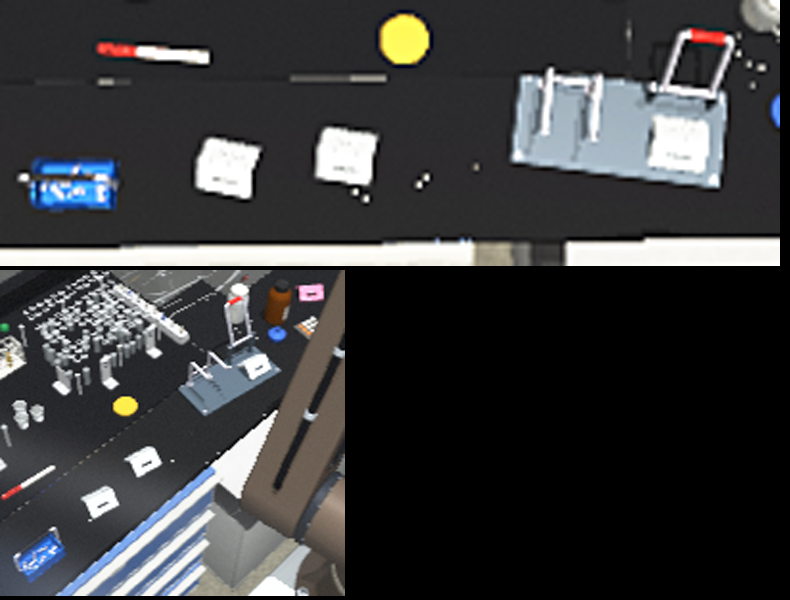

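The close crop confirms two loose white brackets (ridges roughly along world y), bracket_c on the grey stand at (333,214), the two-prong hook at its left, the bail leaning back (red sleeve at (337,186)), and the tote at (160,227) with its handle.

```bash
cat > h.py <<'E'
import cv2,numpy as np
def ray(c,u,v):
    d=c["pose"][:3,:3]@np.array([(u-c["cx"])/c["fx"],-(v-c["cy"])/c["fy"],-1.]); return c["pose"][:3,3],d
def onz(c,p,z):
    o,d=ray(c,*p); return o+d*(z-o[2])/d[2]
def tri(c1,p1,c2,p2):
    A=np.zeros((3,3));b=np.zeros(3);R=[ray(c1,*p1),ray(c2,*p2)]
    for o,d in R:
        d=d/np.linalg.norm(d);P=np.eye(3)-np.outer(d,d);A+=P;b+=P@o
    x=np.linalg.solve(A,b); gap=max(np.linalg.norm(np.cross(x-o,d/np.linalg.norm(d))) for o,d in R); return x,gap
def proj(c,P):
    q=c["pose"][:3,:3].T@(np.asarray(P)-c["pose"][:3,3]); return np.array([c["cx"]-c["fx"]*q[0]/q[2],c["cy"]+c["fy"]*q[1]/q[2]])
def mask(c,kind,roi):
    x0,y0,x1,y1=roi; m=np.zeros(c["image"].shape[:2],np.uint8)
    h=cv2.cvtColor(c["image"],cv2.COLOR_RGB2HSV).astype(int); H,S,V=h[...,0],h[...,1],h[...,2]
    k={"white":(S<50)&(V>150),"red":((H<8)|(H>172))&(S>130)&(V>90),"blue":(H>95)&(H<125)&(S>120)&(V>70),
       "grey":(S>20)&(S<110)&(V>70)&(V<190)&(H>90)&(H<120)}[kind]
    m[y0:y1,x0:x1]=(k*255).astype(np.uint8)[y0:y1,x0:x1]; return m
def blobs(m,mina=25):
    cs,_=cv2.findContours(m,cv2.RETR_EXTERNAL,cv2.CHAIN_APPROX_NONE)
    return sorted([k for k in cs if cv2.contourArea(k)>=mina],key=cv2.contourArea,reverse=True)
def cen(k):
    M=cv2.moments(k); return M["m10"]/M["m00"],M["m01"]/M["m00"]
def load(n): return np.load(n+".npy",allow_pickle=True).item()
def rectw(c,k,z):
    w=np.array([onz(c,p[0],z)[:2] for p in k],np.float32); return cv2.minAreaRect(w)
E
python3 - <<'E'
from h import *
T,S=load("top0"),load("scene0")
np.set_printoptions(precision=4,suppress=True)
for n,roi in(("A",(190,205,220,235)),("B",(224,205,254,235)),("C",(318,203,345,226))):
    for k in blobs(mask(T,"white",roi))[:2]:
        z=.018+(.014 if n=="C" else 0)
        print(n,cv2.contourArea(k),cen(k),onz(T,cen(k),z),rectw(T,k,z))
for n,c,roi in(("T",T,(140,175,360,235)),("S",S,(180,110,340,290))):
    for kd in("white","red","blue","grey"):
        for k in blobs(mask(c,kd,roi),12)[:6]:
            print(n,kd,cv2.contourArea(k),np.array(cen(k)),onz(c,cen(k),.018),cv2.boundingRect(k))
E
```

```text
A 202.0 (203.4191419141914, 221.72854785478546) [0.496 0.223 0.018] ((0.49657317996025085, 0.22227592766284943), (0.06416036933660507, 0.05824723094701767), 77.945556640625)
B 201.5 (236.94706368899915, 218.601323407775) [0.5067 0.0904 0.018 ] ((0.5075598359107971, 0.09093084931373596), (0.06293720006942749, 0.05892271548509598), 82.53404998779297)
C 531.5 (330.4192536845406, 213.99655064283473) [ 0.5181 -0.2777  0.032 ] ((0.5182411670684814, -0.280302494764328), (0.10494617372751236, 0.08737602829933167), 89.22660827636719)
T white 1449.5 [315.1141 210.6569] [ 0.5344 -0.22    0.018 ] (284, 183, 63, 45)
T white 202.0 [203.4191 221.7285] [0.496 0.223 0.018] (195, 214, 18, 17)
T white 201.5 [236.9471 218.6013] [0.5067 0.0904 0.018 ] (229, 211, 17, 16)
T white 45.0 [188.6    190.0333] [0.6249 0.284  0.018 ] (179, 188, 20, 5)
T white 23.5 [356.4894 177.1489] [ 0.6688 -0.3922  0.018 ] (353, 175, 7, 6)
T red 26.0 [172.     188.5449] [0.6319 0.3508 0.018 ] (167, 187, 11, 4)
T red 21.5 [338.9612 184.845 ] [ 0.638 -0.32   0.018] (335, 183, 10, 5)
T blue 105.5 [159.9573 230.2543] [0.4645 0.393
[... 1063 characters left out ...]
0.018 ] (245, 263, 19, 15)
S blue 54.0 [324.1265 153.2222] [ 0.5474 -0.4065  0.018 ] (320, 149, 10, 9)
S blue 35.5 [241.338  265.2817] [0.3831 0.2688 0.018 ] (231, 256, 24, 20)
S blue 16.5 [263.1919 275.2525] [0.2976 0.2371 0.018 ] (256, 269, 16, 13)
S grey 712.5 [296.192  178.7062] [ 0.5309 -0.1929  0.018 ] (273, 159, 54, 37)
S grey 596.0 [197.5143 278.9181] [0.4532 0.4215 0.018 ] (180, 256, 45, 34)
S grey 186.5 [278.546  247.7712] [0.3389 0.1147 0.018 ] (251, 234, 41, 35)
S grey 94.0 [236.883  284.0301] [0.3388 0.3298 0.018 ] (226, 269, 24, 21)
S grey 89.0 [246.1199 245.6423] [0.4329 0.1997 0.018 ] (235, 239, 26, 14)
S grey 33.0 [283.0101 258.0051] [0.2963 0.1337 0.018 ] (263, 252, 25, 23)
```

```bash
python3 - <<'E'
from h import *
T,S=load("top0"),load("scene0")
np.set_printoptions(precision=4,suppress=True)
g=T["image"].max(2); 
m=np.zeros_like(g); m[180:235,280:348]=(g[180:235,280:348]>75)*255
k=blobs(m)[0]; hl=cv2.approxPolyDP(cv2.convexHull(k),1.2,True)[:,0]
print([ (tuple(p),onz(T,p,.01)[:2]) for p in hl])
for th in(200,215,230,240):
  m=np.zeros_like(g); m[200:228,318:346]=(T["image"].min(2)[200:228,318:346]>th)*255
  for k in blobs(m)[:1]: print("C",th,cv2.contourArea(k),cen(k),onz(T,cen(k),.032),rectw(T,k,.032))
gs=S["image"].min(2)
for n,roi in(("A",(225,230,245,256)),("B",(246,205,266,230)),("C",(300,155,325,182))):
  x0,y0,x1,y1=roi;m=np.zeros_like(gs);m[y0:y1,x0:x1]=(gs[y0:y1,x0:x1]>(200 if n=="C" else 110))*255
  for k in blobs(m)[:2]: print(n,cv2.contourArea(k),np.array(cen(k)),cv2.boundingRect(k),onz(S,cen(k),.018 if n!="C" else .032))
r=S["image"].astype(int)
m=((r[...,0]>120)&(r[...,1]<90)&(r[...,2]<90)).astype(np.uint8)*255
for k in blobs(m,3): print("red S",cen(k),cv2.contourArea(k))
r=T["image"].astype(int); m=((r[...,0]>120)&(r[...,1]<90)&(r[...,2]<90)).astype(np.uint8)*255
for k in blobs(m,3): print("red T",cen(k),cv2.contourArea(k))
# tote union hull in top at rim height, black bar
k=np.vstack(blobs(mask(T,"blue",(140,210,180,245)))); print("tote",rectw(T,k,.03),cv2.boundingRect(k))
E
python3 - <<'E'
import sys;sys.path.insert(0,'.')
from h import *
T,S=load("top0"),load("scene0")
print(T["image"][222:229:1,145:176:2].max(2))
E
```

```text
[((np.int32(346), np.int32(185)), array([ 0.6388, -0.3499])), ((np.int32(347), np.int32(190)), array([ 0.6181, -0.3529])), ((np.int32(342), np.int32(227)), array([ 0.4687, -0.325 ])), ((np.int32(284), np.int32(220)), array([ 0.4997, -0.0961])), ((np.int32(287), np.int32(196)), array([ 0.5967, -0.1106])), ((np.int32(333), np.int32(183)), array([ 0.6478, -0.2979]))]
C 200 196.5 (331.42154368108567, 215.18744698897368) [ 0.5133 -0.2814  0.032 ] ((0.5140052437782288, -0.28094005584716797), (0.06214798614382744, 0.05832523852586746), 82.0280990600586)
C 215 194.5 (331.4824335904027, 215.2656383890317) [ 0.513  -0.2816  0.032 ] ((0.5134257078170776, -0.28091537952423096), (0.06193862110376358, 0.05744238197803497), 82.3981704711914)
C 230 184.0 (331.42119565217394, 215.48278985507244) [ 0.5121 -0.2814  0.032 ] ((0.5129786729812622, -0.28093981742858887), (0.06186367943882942, 0.056291867047548294), 82.0280990600586)
C 240 177.5 (331.4882629107981, 215.4525821596244) [ 0.5122 -0.2816  0.032 ] ((0.5131442546844482, -0.2806469202041626), (0.0619773343205452, 0.053669653832912445), 83.94766235
[... 632 characters left out ...]
d T (215.78494623655914, 105.56989247311827) 15.5
red T (340.051282051282, 184.8846153846154) 13.0
tote ((0.47843459248542786, 0.3898027539253235), (0.09548548609018326, 0.055432651191949844), 86.77302551269531) (148, 219, 26, 15)
[[ 41  39 126 153 255 255 255 255 255 255 255 255 255 255  63  45]
 [ 30  32  98 141 255 255 255 255 255 255 255 255 255 255  60  44]
 [123 255  56  60  59  55  51  99  71  92 127 255 252 185  47  45]
 [166 255  68  70  96  89  74  72  63  58  52 255 255 117  64  44]
 [ 63  90 198 111 141 242 192 178 255 252 247 254 218 131  86  45]
 [ 37  62 255 179 187 255 255 252 255 255 255 254 244 150  57  45]
 [ 43  39 224 180 238 255 255 255 255 242 255 244 249 106  45  44]]
```

carry_out(
  plan=[
    {"hand": -1, "travel": [0.34, 0.35, 0.02], "dr": [0, 0, -27]},
    {"hand": -1, "travel": [0.34, 0.35, 0.02], "dr": [0, 0, -27]},
    {"hand": -1, "travel": [0.34, 0.35, 0.02], "dr": [0, 0, -27]},
    {"hand": -1, "travel": [0.34, 0.35, 0.02], "dr": [0, 0, -27]},
    {"hand": -1, "travel": [0.34, 0.35, 0.02], "dr": [0, 0, -27]},
    {"hand": -1, "travel": [0.34, 0.35, 0.02], "dr": [0, 0, -27]},
    {"hand": -1, "travel": [0.34, 0.35, 0.02], "dr": [0, 0, -27]},
    {"hand": -1, "travel": [0.34, 0.35, 0.02], "dr": [0, 0, -27]},
    {"hand": -1, "travel": [0.34, 0.35, 0.02], "dr": [0, 0, -27]},
    {"hand": -1, "travel": [0.34, 0.35, 0.02], "dr": [0, 0, -27]},
    {"hand": -1, "travel": [0.34, 0.35, 0.02], "dr": [0, 0, -27]},
    {"hand": -1, "travel": [0.34, 0.35, 0.02], "dr": [0, 0, -27]},
  ],
)

```text
t: 1.1
ee_pos: [0.501, -0.2518, 0.2427]
tcp_rot: [0.994, -0.106, 0.0, -0.0]
wrist_force: [0.3, -0.1, 0.3]
grip_width: 0.0953
finger_force: 0.0
```

carry_out(
  plan=[
    {"hand": -1, "travel": [-0.003, 0.475, -0.14], "dr": [0, 0, 0]},
    {"hand": -1, "travel": [-0.003, 0.475, -0.14], "dr": [0, 0, 0]},
    {"hand": -1, "travel": [-0.003, 0.475, -0.14], "dr": [0, 0, 0]},
    {"hand": -1, "travel": [-0.003, 0.475, -0.14], "dr": [0, 0, 0]},
    {"hand": -1, "travel": [-0.003, 0.475, -0.14], "dr": [0, 0, 0]},
    {"hand": -1, "travel": [-0.003, 0.475, -0.14], "dr": [0, 0, 0]},
    {"hand": -1, "travel": [-0.003, 0.475, -0.14], "dr": [0, 0, 0]},
    {"hand": -1, "travel": [-0.003, 0.475, -0.14], "dr": [0, 0, 0]},
    {"hand": -1, "travel": [-0.003, 0.475, -0.14], "dr": [0, 0, 0]},
    {"hand": -1, "travel": [-0.003, 0.475, -0.14], "dr": [0, 0, 0]},
    {"hand": -1, "travel": [-0.003, 0.475, -0.14], "dr": [0, 0, 0]},
    {"hand": -1, "travel": [-0.003, 0.475, -0.14], "dr": [0, 0, 0]},
  ],
)

```text
t: 2.1
ee_pos: [0.4957, 0.223, 0.1018]
tcp_rot: [0.994, -0.106, -0.0, 0.0]
wrist_force: [0.1, -0.7, 1.1]
grip_width: 0.095
finger_force: 0.0
```

Run:
```python
from cell import *
import cv2,numpy as np
from h import *
o=np.zeros((400,800,3),np.uint8)
c=camera("top");np.save("t1.npy",c,allow_pickle=True);o[:,:400]=cv2.resize(c["image"][195:245,180:230,::-1],(400,400))
c=camera("scene");np.save("s1.npy",c,allow_pickle=True);o[:,400:]=cv2.resize(c["image"][205:265,205:265,::-1],(400,400))
cv2.imwrite("pics/a1.png",o);s=read_state();print(s["ee_pos"],s["joints"],s["tcp_rot"])
```

```text
[0.49524494 0.22453747 0.10091432] [3.04043656e-01 5.36677244e-01 1.87995282e+00 4.10094830e-04
 7.27026742e-01 2.08350478e+00] [ 9.94545791e-01 -1.04295670e-01 -1.00126279e-03  2.84924326e-04]
```

View pics/a1.png

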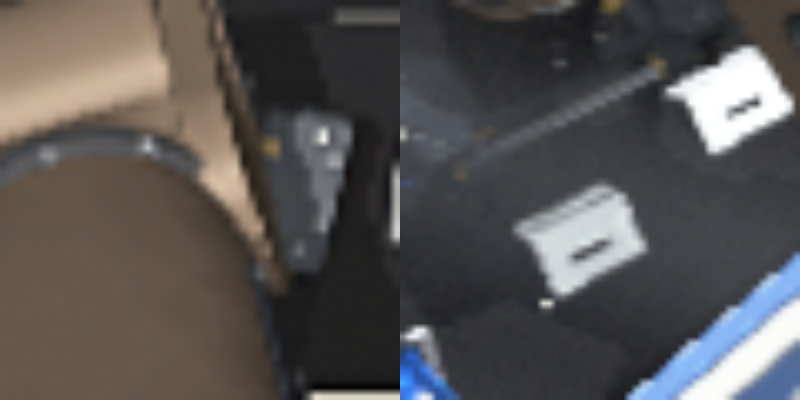

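The right half shows the bracket clear of everything at crop (585,240) with its ridge along about y, as expected; its ridge line runs roughly from scene pixel (225.6,240.4) to (239.2,234.7). The top view is blocked by the arm.

Run:
```python
from h import *
S=load("s1")
a,b=onz(S,(225.6,240.4),.0325),onz(S,(239.2,234.7),.0325)
print(a,b,(a+b)/2,np.linalg.norm(a-b),np.degrees(np.arctan2(*(a-b)[1::-1])))
```

```text
[0.49893223 0.24724312 0.0325    ] [0.48163767 0.1917529  0.0325    ] [0.49028495 0.21949801 0.0325    ] 0.05812285584888989 72.6893771346207
```

carry_out(
  newtons=12,
  plan=[
    {"hand": -1, "travel": [-0.001, 0, -0.035], "dr": [0, 0, 0]},
    {"hand": -1, "travel": [-0.001, 0, -0.055], "dr": [0, 0, 0]},
    {"hand": -1, "travel": [-0.001, 0, -0.069], "dr": [0, 0, 0]},
    {"hand": -1, "travel": [-0.001, 0, -0.069], "dr": [0, 0, 0]},
    {"hand": 1, "travel": [-0.001, 0, -0.069], "dr": [0, 0, 0]},
    {"hand": 1, "travel": [-0.001, 0, -0.069], "dr": [0, 0, 0]},
    {"hand": 1, "travel": [-0.001, 0, -0.069], "dr": [0, 0, 0]},
    {"hand": 1, "travel": [-0.001, 0, -0.069], "dr": [0, 0, 0]},
    {"hand": 1, "travel": [-0.001, 0, -0.069], "dr": [0, 0, 0]},
    {"hand": 1, "travel": [-0.001, 0, -0.069], "dr": [0, 0, 0]},
  ],
)

```text
t: 3.03
ee_pos: [0.4957, 0.2208, 0.0343]
tcp_rot: [0.994, -0.107, 0.001, -0.0]
wrist_force: [1.0, 1.0, 0.1]
grip_width: 0.0603
finger_force: 0.4
```

carry_out(
  plan=[
    {"hand": 1, "travel": [0, 0, 0], "dr": [0, 0, 0]},
    {"hand": 1, "travel": [0, 0, 0.03], "dr": [0, 0, 0]},
    {"hand": 1, "travel": [0, -0.01, 0.07], "dr": [0, 0, 1]},
    {"hand": 1, "travel": [0.0, -0.04, 0.1], "dr": [0, 0, 2]},
    {"hand": 1, "travel": [0.005, -0.08, 0.11], "dr": [0, 0, 3]},
    {"hand": 1, "travel": [0.008, -0.12, 0.11], "dr": [0, 0, 4.5]},
    {"hand": 1, "travel": [0.01, -0.16, 0.11], "dr": [0, 0, 4.5]},
    {"hand": 1, "travel": [0.012, -0.2, 0.11], "dr": [0, 0, 4.5]},
    {"hand": 1, "travel": [0.014, -0.24, 0.11], "dr": [0, 0, 4.5]},
    {"hand": 1, "travel": [0.016, -0.28, 0.11], "dr": [0, 0, 4.5]},
    {"hand": 1, "travel": [0.017, -0.32, 0.11], "dr": [0, 0, 4.5]},
    {"hand": 1, "travel": [0.018, -0.36, 0.11], "dr": [0, 0, 4.5]},
  ],
)

```text
t: 4.03
ee_pos: [0.5129, -0.1413, 0.1437]
tcp_rot: [0.998, -0.067, -0.0, 0.0]
wrist_force: [1.1, 0.1, -0.8]
grip_width: 0.0594
finger_force: 12.0
```

carry_out(
  plan=[
    {"hand": 1, "travel": [0, -0.04, 0], "dr": [0, 0, 0]},
    {"hand": 1, "travel": [0, -0.08, 0], "dr": [0, 0, 0]},
    {"hand": 1, "travel": [0, -0.12, 0], "dr": [0, 0, 0]},
    {"hand": 1, "travel": [0, -0.142, -0.01], "dr": [0, 0, 0]},
    {"hand": 1, "travel": [0, -0.142, -0.03], "dr": [0, 0, 0]},
    {"hand": 1, "travel": [0, -0.142, -0.03], "dr": [0, 0, 0]},
    {"hand": 1, "travel": [0, -0.142, -0.03], "dr": [0, 0, 0]},
  ],
)

```text
t: 4.62
ee_pos: [0.5127, -0.2809, 0.113]
tcp_rot: [0.998, -0.068, -0.001, -0.001]
wrist_force: [0.2, 0.5, -0.6]
grip_width: 0.0594
finger_force: 12.0
```

Run:
```python
from cell import *
import cv2,numpy as np
from h import *
o=np.zeros((400,800,3),np.uint8)
c=camera("top");np.save("t2.npy",c,allow_pickle=True);o[:,:400]=cv2.resize(c["image"][175:235,280:340+10,::-1],(400,400))
c=camera("scene");np.save("s2.npy",c,allow_pickle=True);o[:,400:]=cv2.resize(c["image"][120:200,270:350,::-1],(400,400))
cv2.imwrite("pics/a2.png",o);s=read_state();print(s["ee_pos"],s["joints"],s["tcp_rot"],s["wrist_force"])
```

```text
[ 0.51361632 -0.28072358  0.11438192] [-6.13004108e-01  5.63562936e-01  1.76768283e+00 -6.76989186e-05
  8.10106329e-01  1.09185971e+00] [ 9.97755635e-01 -6.69602705e-02  9.00588180e-05  8.34107856e-05] [ 0.73729986 -0.0524676   0.44901542]
```

View pics/a2.png

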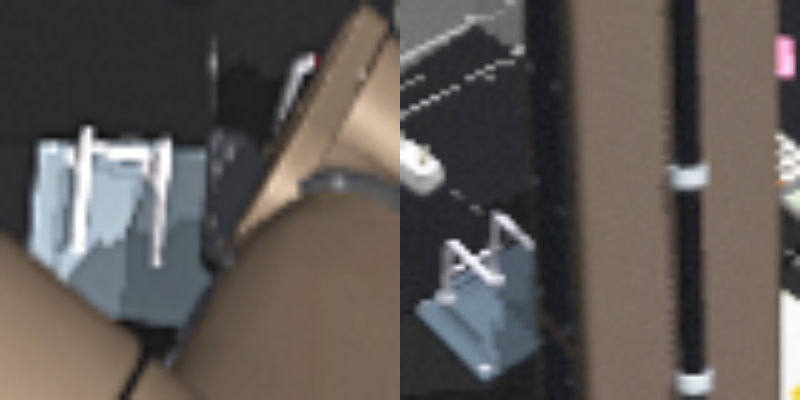

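Both views are blocked by the arm at the stack (only the hook prongs at about top pixel (297,208) show), so I go by the earlier measurement and by force.

carry_out(
  plan=[
    {"hand": 1, "travel": [0, 0, -0.03], "dr": [0, 0, 0]},
    {"hand": 1, "travel": [0, 0, -0.045], "dr": [0, 0, 0]},
    {"hand": 1, "travel": [0, 0, -0.05], "dr": [0, 0, 0]},
    {"hand": 1, "travel": [0, 0, -0.052], "dr": [0, 0, 0]},
    {"hand": 1, "travel": [0, 0, -0.053], "dr": [0, 0, 0]},
    {"hand": 1, "travel": [0, 0, -0.053], "dr": [0, 0, 0]},
  ],
)

```text
t: 5.22
ee_pos: [0.5139, -0.2814, 0.0617]
tcp_rot: [0.998, -0.067, 0.001, 0.0]
wrist_force: [-1.0, -0.0, -1.1]
grip_width: 0.0599
finger_force: 12.0
```

carry_out(
  plan=[
    {"hand": 1, "travel": [0, 0, -0.002], "dr": [0, 0, 0]},
    {"hand": 1, "travel": [0, 0, -0.004], "dr": [0, 0, 0]},
    {"hand": 1, "travel": [0, 0, -0.004], "dr": [0, 0, 0]},
  ],
)

```text
t: 5.47
ee_pos: [0.514, -0.2816, 0.0572]
tcp_rot: [0.998, -0.068, 0.001, 0.0]
wrist_force: [2.6, 0.9, 2.1]
grip_width: 0.0602
finger_force: 12.0
```

carry_out(
  plan=[
    {"hand": 1, "travel": [0.001, 0, -0.001], "dr": [0, 0, 0]},
    {"hand": 1, "travel": [0.001, 0, -0.001], "dr": [0, 0, 0]},
    {"hand": 1, "travel": [0.001, 0, -0.001], "dr": [0, 0, 0]},
  ],
)

```text
t: 5.72
ee_pos: [0.5148, -0.2817, 0.0565]
tcp_rot: [0.998, -0.067, 0.001, 0.0]
wrist_force: [-1.8, -0.2, 7.7]
grip_width: 0.0595
finger_force: 12.0
```

carry_out(
  plan=[
    {"hand": -0.6, "travel": [0, 0, 0], "dr": [0, 0, 0]},
    {"hand": -1, "travel": [0, 0, 0], "dr": [0, 0, 0]},
    {"hand": -1, "travel": [0, 0, 0], "dr": [0, 0, 0]},
    {"hand": -1, "travel": [0, 0, 0.03], "dr": [0, 0, 0]},
    {"hand": -1, "travel": [0, 0.0, 0.07], "dr": [0, 0, 0]},
    {"hand": -1, "travel": [0, 0.03, 0.09], "dr": [0, 0, 0]},
    {"hand": -1, "travel": [0, 0.07, 0.1], "dr": [0, 0, 0]},
    {"hand": -1, "travel": [-0.004, 0.11, 0.1], "dr": [0, 0, 0]},
    {"hand": -1, "travel": [-0.007, 0.15, 0.1], "dr": [0, 0, 0]},
    {"hand": -1, "travel": [-0.007, 0.19, 0.1], "dr": [0, 0, 0]},
    {"hand": -1, "travel": [-0.007, 0.23, 0.1], "dr": [0, 0, 0]},
    {"hand": -1, "travel": [-0.007, 0.27, 0.1], "dr": [0, 0, 0]},
  ],
)

```text
t: 6.72
ee_pos: [0.5069, -0.0096, 0.1557]
tcp_rot: [0.998, -0.068, -0.0, 0.0]
wrist_force: [0.7, 0.2, -0.1]
grip_width: 0.0951
finger_force: 0.0
```

carry_out(
  plan=[
    {"hand": -1, "travel": [0, 0.04, 0], "dr": [0, 0, 0]},
    {"hand": -1, "travel": [0, 0.08, -0.02], "dr": [0, 0, 0]},
    {"hand": -1, "travel": [0, 0.102, -0.05], "dr": [0, 0, 0]},
    {"hand": -1, "travel": [0, 0.102, -0.06], "dr": [0, 0, 0]},
    {"hand": -1, "travel": [0, 0.102, -0.06], "dr": [0, 0, 0]},
  ],
)

```text
t: 7.13
ee_pos: [0.506, 0.0916, 0.0934]
tcp_rot: [0.998, -0.066, -0.002, 0.0]
wrist_force: [0.8, -0.3, -0.1]
grip_width: 0.0952
finger_force: 0.0
```

Run:
```python
from cell import *
import cv2,numpy as np
from h import *
o=np.zeros((400,800,3),np.uint8)
c=camera("top");np.save("t3.npy",c,allow_pickle=True);o[:,:400]=cv2.resize(c["image"][175:235,290:350,::-1],(400,400))
c=camera("scene");np.save("s3.npy",c,allow_pickle=True);o[:,400:]=cv2.resize(c["image"][130:240,240:350,::-1],(400,400))
cv2.imwrite("pics/a3.png",o);s=read_state();print(s["ee_pos"],s["tcp_rot"],s["wrist_force"])
```

```text
[0.50746627 0.09016083 0.09575266] [ 9.97725062e-01 -6.74131384e-02 -3.89127252e-04  1.37778542e-04] [-0.05808912 -0.23348008 -0.13103704]
```

View pics/a3.png

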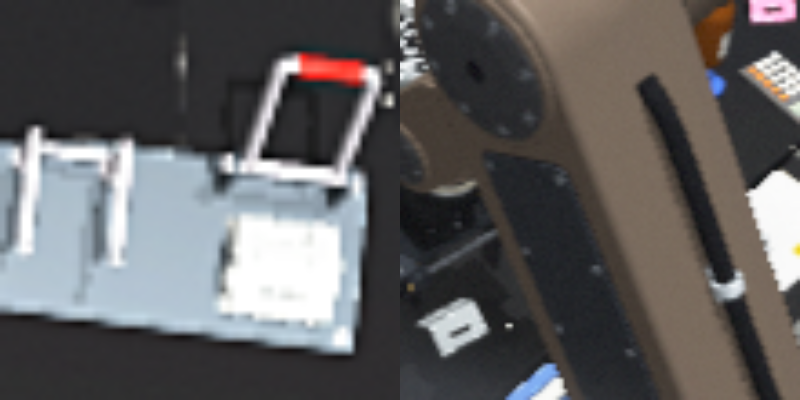

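The top view shows A nested neatly on C at crop (285,265), bail clear behind with its red sleeve at (332,68); the scene view shows bracket B still in place under the gripper.

carry_out(
  plan=[
    {"hand": -1, "travel": [0, 0, -0.035], "dr": [0, 0, 0]},
    {"hand": -1, "travel": [0, 0, -0.055], "dr": [0, 0, 0]},
    {"hand": -1, "travel": [0, 0, -0.062], "dr": [0, 0, 0]},
    {"hand": -1, "travel": [0, 0, -0.062], "dr": [0, 0, 0]},
    {"hand": 1, "travel": [0, 0, -0.062], "dr": [0, 0, 0]},
    {"hand": 1, "travel": [0, 0, -0.062], "dr": [0, 0, 0]},
    {"hand": 1, "travel": [0, 0, -0.062], "dr": [0, 0, 0]},
    {"hand": 1, "travel": [0, 0, -0.062], "dr": [0, 0, 0]},
    {"hand": 1, "travel": [0, 0, -0.062], "dr": [0, 0, 0]},
    {"hand": 1, "travel": [0, 0, -0.062], "dr": [0, 0, 0]},
    {"hand": 1, "travel": [0, 0, -0.062], "dr": [0, 0, 0]},
  ],
)

```text
t: 8.15
ee_pos: [0.5075, 0.0906, 0.034]
tcp_rot: [0.998, -0.067, 0.0, 0.0]
wrist_force: [-0.5, -0.6, 4.1]
grip_width: 0.0596
finger_force: 12.0
```

carry_out(
  plan=[
    {"hand": 1, "travel": [0, 0, 0.04], "dr": [0, 0, 0]},
    {"hand": 1, "travel": [0, -0.01, 0.08], "dr": [0, 0, 0]},
    {"hand": 1, "travel": [0.002, -0.04, 0.11], "dr": [0, 0, 0]},
    {"hand": 1, "travel": [0.003, -0.08, 0.11], "dr": [0, 0, 0]},
    {"hand": 1, "travel": [0.004, -0.12, 0.11], "dr": [0, 0, 0]},
    {"hand": 1, "travel": [0.005, -0.16, 0.11], "dr": [0, 0, 0]},
    {"hand": 1, "travel": [0.006, -0.2, 0.11], "dr": [0, 0, 0]},
    {"hand": 1, "travel": [0.007, -0.24, 0.11], "dr": [0, 0, 0]},
    {"hand": 1, "travel": [0.007, -0.28, 0.11], "dr": [0, 0, 0]},
    {"hand": 1, "travel": [0.007, -0.32, 0.11], "dr": [0, 0, 0]},
    {"hand": 1, "travel": [0.007, -0.355, 0.11], "dr": [0, 0, 0]},
    {"hand": 1, "travel": [0.007, -0.372, 0.11], "dr": [0, 0, 0]},
  ],
)

```text
t: 9.15
ee_pos: [0.514, -0.2851, 0.1435]
tcp_rot: [0.998, -0.069, 0.0, 0.0]
wrist_force: [0.9, -0.8, -0.4]
grip_width: 0.0593
finger_force: 12.0
```

carry_out(
  plan=[
    {"hand": 1, "travel": [0, 0, -0.02], "dr": [0, 0, 0]},
    {"hand": 1, "travel": [0, 0, -0.05], "dr": [0, 0, 0]},
    {"hand": 1, "travel": [0, 0, -0.065], "dr": [0, 0, 0]},
    {"hand": 1, "travel": [0, 0, -0.072], "dr": [0, 0, 0]},
    {"hand": 1, "travel": [0, 0, -0.075], "dr": [0, 0, 0]},
    {"hand": 1, "travel": [0, 0, -0.077], "dr": [0, 0, 0]},
    {"hand": 1, "travel": [0, 0, -0.077], "dr": [0, 0, 0]},
  ],
)

```text
t: 9.73
ee_pos: [0.5148, -0.2812, 0.0672]
tcp_rot: [0.998, -0.067, 0.0, 0.0]
wrist_force: [1.1, -0.5, -0.2]
grip_width: 0.0597
finger_force: 12.0
```

carry_out(
  plan=[
    {"hand": 1, "travel": [0, 0, -0.0015], "dr": [0, 0, 0]},
    {"hand": 1, "travel": [0, 0, -0.0025], "dr": [0, 0, 0]},
    {"hand": 1, "travel": [0, 0, -0.0025], "dr": [0, 0, 0]},
  ],
)

```text
t: 9.98
ee_pos: [0.5148, -0.2815, 0.0654]
tcp_rot: [0.998, -0.067, 0.001, 0.0]
wrist_force: [-1.0, 1.1, 5.0]
grip_width: 0.0595
finger_force: 12.0
```

carry_out(
  newtons=8,
  plan=[
    {"hand": -0.5, "travel": [0, 0, 0], "dr": [0, 0, 0]},
    {"hand": -0.7, "travel": [0, 0, 0], "dr": [0, 0, 0]},
    {"hand": -0.7, "travel": [0, 0, -0.01], "dr": [0, 0, 0]},
    {"hand": -0.7, "travel": [0, 0, -0.022], "dr": [0, 0, 0]},
    {"hand": -0.7, "travel": [0, 0, -0.022], "dr": [0, 0, 0]},
    {"hand": 1, "travel": [0, 0, -0.022], "dr": [0, 0, 0]},
    {"hand": 1, "travel": [0, 0, -0.022], "dr": [0, 0, 0]},
    {"hand": 1, "travel": [0, 0, -0.022], "dr": [0, 0, 0]},
    {"hand": 1, "travel": [0, 0, -0.022], "dr": [0, 0, 0]},
    {"hand": 1, "travel": [0, 0, -0.022], "dr": [0, 0, 0]},
    {"hand": 1, "travel": [0, 0, -0.022], "dr": [0, 0, 0]},
  ],
)

```text
t: 10.9
ee_pos: [0.5144, -0.2813, 0.0423]
tcp_rot: [0.998, -0.067, 0.0, 0.0]
wrist_force: [-0.3, 1.1, -1.4]
grip_width: 0.06
finger_force: 8.0
```

carry_out(
  plan=[
    {"hand": -0.7, "travel": [0, 0, 0], "dr": [0, 0, 0]},
    {"hand": -0.7, "travel": [0, 0, 0], "dr": [0, 0, 0]},
    {"hand": -0.7, "travel": [0, 0, 0.03], "dr": [0, 0, 0]},
    {"hand": -0.7, "travel": [0, 0, 0.07], "dr": [0, 0, 0]},
    {"hand": -0.7, "travel": [0, 0.0, 0.11], "dr": [0, 0, 0]},
    {"hand": -0.5, "travel": [0, 0.0, 0.15], "dr": [0, 0, 0]},
    {"hand": -0.3, "travel": [0, 0.0, 0.19], "dr": [0, 0, 10]},
    {"hand": -0.3, "travel": [0, 0.04, 0.215], "dr": [0, 0, 17]},
    {"hand": -0.3, "travel": [0, 0.08, 0.215], "dr": [0, 0, 24]},
    {"hand": -0.3, "travel": [0, 0.12, 0.215], "dr": [0, 0, 31]},
    {"hand": -0.3, "travel": [0, 0.16, 0.215], "dr": [0, 0, 38]},
    {"hand": -0.3, "travel": [0, 0.18, 0.215], "dr": [0, 0, 45]},
  ],
)

```text
t: 11.9
ee_pos: [0.5136, -0.0979, 0.2577]
tcp_rot: [0.952, 0.306, 0.0, -0.0]
wrist_force: [0.4, -0.2, 0.0]
grip_width: 0.0621
finger_force: 0.0
```

Run:
```python
from cell import *
import cv2,numpy as np
from h import *
np.set_printoptions(precision=4,suppress=True)
T0,S0=load("top0"),load("scene0")
o=np.zeros((400,800,3),np.uint8)
T=camera("top");np.save("t4.npy",T,allow_pickle=True);o[:,:400]=cv2.resize(T["image"][175:235,290:350,::-1],(400,400))
r=cv2.resize(S0["image"][115:185,270:340,::-1],(400,400));o[:,400:]=r
cv2.imwrite("pics/a4.png",o)
for n in("top0","t3","t4"):
  c=load(n)
  for k in blobs(mask(c,"red",(325,175,350,195)),5): print(n,cen(k),cv2.contourArea(k),cv2.boundingRect(k))
  x0,y0,x1,y1=318,200,346,228;g=c["image"].min(2);m=np.zeros_like(g);m[y0:y1,x0:x1]=(g[y0:y1,x0:x1]>215)*255
  for k in blobs(m)[:1]: print("stack",cen(k),rectw(c,k,.049))
k=blobs(mask(load("t3"),"red",(325,175,350,195)),5)[0]
print(tri(T0,cen(k),S0,(301.4,135.9)))
H=np.array([.564,-.2867,.068]);X=np.array([.991,-.134,0]);oo,d=ray(T0,*cen(k))
for q in np.arange(1.75,2.3,.05):
  P=H-X*.105*np.cos(q)+[0,0,.105*np.sin(q)]; print(round(q,2),P,proj(T0,P),proj(S0,P))
```

```text
top0 (338.96124031007747, 184.84496124031008) 21.5 (335, 183, 10, 5)
stack (331.4824335904027, 215.2656383890317) ((0.510929524898529, -0.2779034972190857), (0.0612875372171402, 0.05683855339884758), 82.3981704711914)
t3 (338.96124031007747, 184.84496124031008) 21.5 (335, 183, 10, 5)
stack (332.11505122143416, 215.01497241922772) ((0.5121455192565918, -0.28030863404273987), (0.06467168033123016, 0.059669364243745804), 81.9725341796875)
t4 (339.05185185185184, 184.91851851851848) 22.5 (335, 183, 10, 5)
stack (332.7723004694836, 214.8255086071987) ((0.5122256278991699, -0.2838723659515381), (0.06312155723571777, 0.06138453260064125), 80.94284057617188)
(array([ 0.6054, -0.2905,  0.1656]), np.float64(0.00012260367313638308))
1.75 [ 0.5825 -0.2892  0.1713] [339.2149 190.6097] [305.2445 137.6675]
1.8 [ 0.5876 -0.2899  0.1703] [339.2781 189.2963] [304.4541 137.1887]
1.85 [ 0.5927 -0.2906  0.1689] [339.3264 188.0171] [303.6708 136.7629]
1.9 [ 0.5976 -0.2912  0.1674] [339.3598 186.7759] [302.8966 136.391 ]
1.95 [ 0.6025 -0.2919  0.1655] [339.3783 185.576 ] [302.1337 136.0735]
2.0 [ 0.6073 -0.2926  0.1635] [339.382  184.4208] [301.384 135.811]
2.05 [ 0.612  -0.2932  0.1612] [339.3707 183.3134] [300.6496 135.6038]
2.1 [ 0.6165 -0.2938  0.1586] [339.3448 182.2568] [299.9324 135.4519]
2.15 [ 0.621  -0.2944  0.1559] [339.3044 181.2535] [299.234  135.3554]
2.2 [ 0.6252 -0.295   0.1529] [339.2496 180.3062] [298.5563 135.3139]
2.25 [ 0.6294 -0.2955  0.1497] [339.1808 179.4171] [297.9009 135.3272]
```

View pics/a4.png

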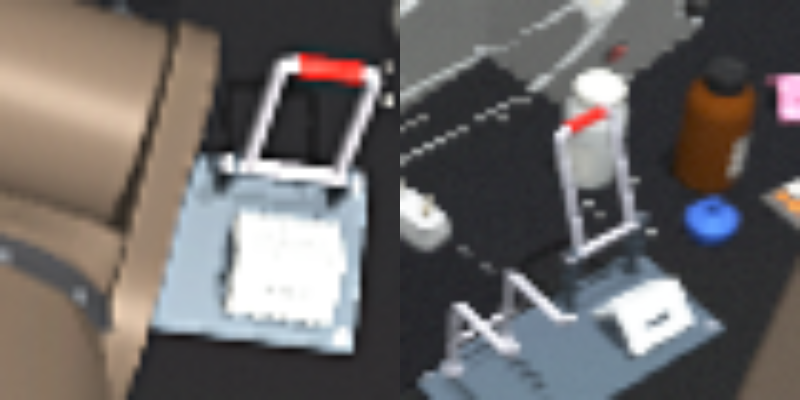

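The left half shows the whole square stack at crop (285,265) and the bail upright-back, sleeve at (332,68); the right half confirms the sleeve at scene pixel (301.4,135.9). Two views and the hinge arc agree: q≈1.97, grip (0.605,-0.291,0.165).

carry_out(
  plan=[
    {"hand": -0.3, "travel": [0.03, -0.03, 0.0], "dr": [0, 0, 7]},
    {"hand": -0.3, "travel": [0.06, -0.06, 0.0], "dr": [0, 0, 14]},
    {"hand": -0.3, "travel": [0.08, -0.09, 0.0], "dr": [0, 0, 21]},
    {"hand": -0.3, "travel": [0.091, -0.12, 0.0], "dr": [0, 0, 28]},
    {"hand": -0.3, "travel": [0.091, -0.15, 0.0], "dr": [0, 0, 35]},
    {"hand": -0.3, "travel": [0.091, -0.175, 0.0], "dr": [0, 0, 42]},
    {"hand": -0.3, "travel": [0.091, -0.191, 0.0], "dr": [0, 0, 46.5]},
    {"hand": -0.3, "travel": [0.091, -0.191, -0.02], "dr": [0, 0, 46.5]},
    {"hand": -0.3, "travel": [0.091, -0.191, -0.05], "dr": [0, 0, 46.5]},
    {"hand": -0.3, "travel": [0.091, -0.191, -0.08], "dr": [0, 0, 46.5]},
    {"hand": -0.3, "travel": [0.091, -0.191, -0.1], "dr": [0, 0, 46.5]},
    {"hand": -0.3, "travel": [0.091, -0.191, -0.1], "dr": [0, 0, 46.5]},
  ],
)

```text
t: 12.95
ee_pos: [0.6037, -0.2917, 0.1528]
tcp_rot: [0.756, 0.654, -0.001, -0.003]
wrist_force: [-0.7, 0.1, -0.7]
grip_width: 0.0621
finger_force: 0.0
```

carry_out(
  newtons=20,
  plan=[
    {"hand": 1, "travel": [0, 0, 0], "dr": [0, 0, 0]},
    {"hand": 1, "travel": [0, 0, 0], "dr": [0, 0, 0]},
    {"hand": 1, "travel": [0, 0, 0], "dr": [0, 0, 0]},
    {"hand": 1, "travel": [0, 0, 0], "dr": [0, 0, 0]},
    {"hand": 1, "travel": [0, 0, 0], "dr": [0, 0, 0]},
    {"hand": 1, "travel": [0, 0, 0], "dr": [0, 0, 0]},
    {"hand": 1, "travel": [0, 0, 0], "dr": [0, 0, 0]},
    {"hand": 1, "travel": [0, 0, 0], "dr": [0, 0, 0]},
  ],
)

```text
t: 13.62
ee_pos: [0.6054, -0.2924, 0.1573]
tcp_rot: [0.756, 0.654, 0.0, 0.0]
wrist_force: [-0.7, 0.1, -0.9]
grip_width: 0.0137
finger_force: 0.5
```

Run:
```python
from cell import *
import numpy as np
np.set_printoptions(precision=4,suppress=True)
s=read_state();p=s["ee_pos"];print(p,s["grip_width"],s["wrist_force"])
X=np.array([.991,-.134,0]);q0=1.97
for q in (1.8,1.65,1.5,1.35,1.2,1.05,.9,.75,.6,.45,.3,.2,.12,.06,0):
  print(q,np.round(-X*.105*(np.cos(q)-np.cos(q0))+[0,0,.105*(np.sin(q)-np.sin(q0))],3))
```

```text
[ 0.6054 -0.2924  0.1573] 0.013743414363919713 [-0.721   0.1054 -0.8806]
1.8 [-0.017  0.002  0.006]
1.65 [-0.032  0.004  0.008]
1.5 [-0.048  0.006  0.008]
1.35 [-0.063  0.009  0.006]
1.2 [-0.078  0.011  0.001]
1.05 [-0.092  0.012 -0.006]
0.9 [-0.105  0.014 -0.014]
0.75 [-0.117  0.016 -0.025]
0.6 [-0.126  0.017 -0.037]
0.45 [-0.134  0.018 -0.051]
0.3 [-0.14   0.019 -0.066]
0.2 [-0.142  0.019 -0.076]
0.12 [-0.144  0.019 -0.084]
0.06 [-0.144  0.02  -0.09 ]
0 [-0.144  0.02  -0.097]
```

carry_out(
  plan=[
    {"hand": 1, "travel": [0, 0, 0], "dr": [0, 0, 0]},
    {"hand": 1, "travel": [0, 0, 0], "dr": [0, 0, 0]},
    {"hand": 1, "travel": [-0.008, 0.001, 0.004], "dr": [0, 0, 0]},
    {"hand": 1, "travel": [-0.017, 0.002, 0.006], "dr": [0, 0, 0]},
    {"hand": 1, "travel": [-0.032, 0.004, 0.008], "dr": [0, 0, 0]},
    {"hand": 1, "travel": [-0.048, 0.006, 0.008], "dr": [0, 0, 0]},
    {"hand": 1, "travel": [-0.063, 0.009, 0.006], "dr": [0, 0, 0]},
    {"hand": 1, "travel": [-0.078, 0.011, 0.001], "dr": [0, 0, 0]},
    {"hand": 1, "travel": [-0.092, 0.012, -0.006], "dr": [0, 0, 0]},
    {"hand": 1, "travel": [-0.105, 0.014, -0.014], "dr": [0, 0, 0]},
    {"hand": 1, "travel": [-0.105, 0.014, -0.014], "dr": [0, 0, 0]},
  ],
)

```text
t: 14.53
ee_pos: [0.4976, -0.2776, 0.1426]
tcp_rot: [0.756, 0.654, -0.0, -0.001]
wrist_force: [-3.4, 3.0, 2.4]
grip_width: 0.0092
finger_force: 20.0
```

carry_out(
  plan=[
    {"hand": 1, "travel": [-0.012, 0.002, -0.011], "dr": [0, 0, 0]},
    {"hand": 1, "travel": [-0.021, 0.003, -0.023], "dr": [0, 0, 0]},
    {"hand": 1, "travel": [-0.029, 0.004, -0.037], "dr": [0, 0, 0]},
    {"hand": 1, "travel": [-0.035, 0.005, -0.052], "dr": [0, 0, 0]},
    {"hand": 1, "travel": [-0.037, 0.005, -0.062], "dr": [0, 0, 0]},
    {"hand": 1, "travel": [-0.039, 0.005, -0.07], "dr": [0, 0, 0]},
    {"hand": 1, "travel": [-0.039, 0.006, -0.076], "dr": [0, 0, 0]},
    {"hand": 1, "travel": [-0.039, 0.006, -0.08], "dr": [0, 0, 0]},
    {"hand": 1, "travel": [-0.039, 0.006, -0.08], "dr": [0, 0, 0]},
  ],
)

```text
t: 15.28
ee_pos: [0.4603, -0.2724, 0.0626]
tcp_rot: [0.756, 0.655, -0.001, -0.001]
wrist_force: [-7.8, -2.0, -0.9]
grip_width: 0.0091
finger_force: 20.0
```

carry_out(
  plan=[
    {"hand": 1, "travel": [-0.001, 0, -0.002], "dr": [0, 0, 0]},
    {"hand": 1, "travel": [-0.001, 0, -0.004], "dr": [0, 0, 0]},
    {"hand": 1, "travel": [-0.001, 0, -0.004], "dr": [0, 0, 0]},
  ],
)

```text
t: 15.53
ee_pos: [0.4602, -0.2724, 0.0591]
tcp_rot: [0.756, 0.654, -0.0, -0.0]
wrist_force: [-4.7, -1.1, -0.3]
grip_width: 0.0093
finger_force: 20.0
```

carry_out(
  plan=[
    {"hand": 1, "travel": [-0.001, 0, -0.002], "dr": [0, 0, 0]},
    {"hand": 1, "travel": [-0.001, 0, -0.004], "dr": [0, 0, 0]},
    {"hand": 1, "travel": [-0.001, 0, -0.004], "dr": [0, 0, 0]},
  ],
)

```text
t: 15.78
ee_pos: [0.4602, -0.2726, 0.0552]
tcp_rot: [0.756, 0.654, 0.0, 0.001]
wrist_force: [3.5, 1.7, 1.6]
grip_width: 0.0097
finger_force: 20.0
```

carry_out(
  plan=[
    {"hand": 1, "travel": [0, 0, -0.001], "dr": [0, 0, 0]},
    {"hand": 1, "travel": [0, 0, -0.002], "dr": [0, 0, 0]},
    {"hand": 1, "travel": [0, 0, -0.002], "dr": [0, 0, 0]},
  ],
)

```text
t: 16.03
ee_pos: [0.4603, -0.2727, 0.0537]
tcp_rot: [0.756, 0.654, 0.0, 0.001]
wrist_force: [3.5, 2.9, 6.6]
grip_width: 0.0097
finger_force: 20.0
```

carry_out(
  plan=[
    {"hand": 1, "travel": [0, 0, -0.001], "dr": [0, 0, 0]},
    {"hand": 1, "travel": [0, 0, -0.001], "dr": [0, 0, 0]},
    {"hand": 0.6, "travel": [0, 0, -0.001], "dr": [0, 0, 0]},
    {"hand": 0.6, "travel": [0, 0, -0.001], "dr": [0, 0, 0]},
    {"hand": 0.6, "travel": [0, 0, 0.01], "dr": [0, 0, 0]},
    {"hand": 0.6, "travel": [-0.005, 0, 0.03], "dr": [0, 0, 0]},
    {"hand": 0.6, "travel": [-0.005, 0.0, 0.07], "dr": [0, 0, 0]},
    {"hand": 0.3, "travel": [-0.005, 0.03, 0.1], "dr": [0, 0, 0]},
    {"hand": 0.3, "travel": [-0.005, 0.07, 0.12], "dr": [0, 0, 0]},
    {"hand": 0.3, "travel": [-0.005, 0.11, 0.13], "dr": [0, 0, 0]},
    {"hand": 0.3, "travel": [-0.005, 0.15, 0.13], "dr": [0, 0, 0]},
    {"hand": 0.3, "travel": [-0.005, 0.19, 0.13], "dr": [0, 0, 0]},
  ],
)

```text
t: 17.03
ee_pos: [0.454, -0.0809, 0.1847]
tcp_rot: [0.756, 0.654, 0.0, 0.001]
wrist_force: [1.1, 0.4, 1.1]
grip_width: 0.033
finger_force: 0.0
```

carry_out(
  plan=[
    {"hand": 0.3, "travel": [0, 0.04, 0], "dr": [0, 0, 0]},
    {"hand": 0.3, "travel": [0, 0.08, 0], "dr": [0, 0, 0]},
    {"hand": 0.3, "travel": [0, 0.12, 0], "dr": [0, 0, 0]},
    {"hand": 0.3, "travel": [0, 0.16, 0], "dr": [0, 0, 0]},
    {"hand": 0.3, "travel": [0, 0.2, 0], "dr": [0, 0, 0]},
    {"hand": 0.3, "travel": [0, 0.24, 0], "dr": [0, 0, 0]},
  ],
)

```text
t: 17.53
ee_pos: [0.4538, 0.1595, 0.1839]
tcp_rot: [0.756, 0.654, 0.0, 0.0]
wrist_force: [0.4, -0.7, 0.6]
grip_width: 0.0332
finger_force: 0.0
```

Run:
```python
from cell import *
import cv2,numpy as np
from h import *
np.set_printoptions(precision=4,suppress=True)
T=camera("top");np.save("t5.npy",T,allow_pickle=True)
S=camera("scene");np.save("s5.npy",S,allow_pickle=True)
o=np.zeros((600,800,3),np.uint8)
o[:300,:400]=cv2.resize(T["image"][190:235,290:350,::-1],(400,300))
o[:300,400:]=cv2.resize(T["image"][205:250,135:195,::-1],(400,300))
o[300:,:400]=cv2.resize(S["image"][145:205,270:350,::-1],(400,300))
o[300:,400:]=cv2.resize(load("scene0")["image"][245:293,172:236,::-1],(400,300))
cv2.imwrite("pics/a5.png",o);print(read_state()["ee_pos"])
for k in blobs(mask(T,"red",(300,200,350,240)),4): print(cen(k),cv2.contourArea(k),[onz(T,cen(k),z) for z in(.06,.07,.08)])
```

```text
[0.4538 0.1619 0.1837]
(330.86868686868684, 227.56565656565655) 16.5 [array([ 0.4613, -0.2721,  0.06  ]), array([ 0.4601, -0.2703,  0.07  ]), array([ 0.4589, -0.2686,  0.08  ])]
```

View pics/a5.png

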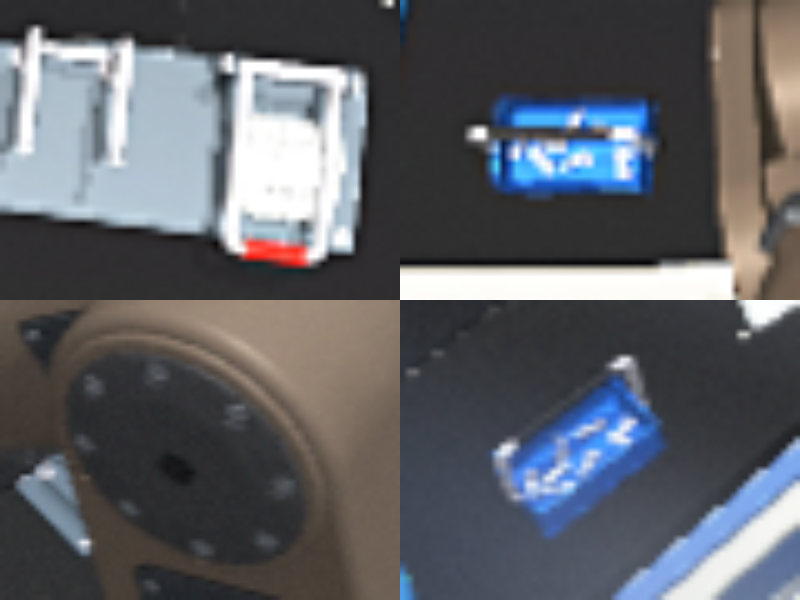

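The top view shows the bail lying down over the stack, red sleeve at top pixel (330.9,227.6) on the robot's side, stack square below. The tote's bar runs from about top pixel (146.2,224.6) to (171.7,226.4).

Run:
```python
from h import *
np.set_printoptions(precision=4,suppress=True)
T,S=load("t5"),load("scene0")
a,b=onz(T,(146.2,224.6),.078),onz(T,(171.7,226.4),.078)
print(a,b,(a+b)/2,np.linalg.norm(a-b),np.degrees(np.arctan2(*(a-b)[1::-1])))
for k in [np.vstack(blobs(mask(T,"blue",(140,210,180,245))))]: print(rectw(T,k,.02))
# scene ends of bar: crop scale 6.25
p=[(172+(510-400)/6.25-.5,245+(445-300)/6.25-.5),(172+(625-400)/6.25-.5,245+(362-300)/6.25-.5)]
c,d=onz(S,p[0],.078),onz(S,p[1],.078);print(p,c,d,(c+d)/2,np.linalg.norm(c-d))
# stand frame: hook
O=np.array([.5145,-.280]);X=np.array([.991,-.134]);Y=np.array([.134,.991])
print("hook",O+.125*Y)
for z,xs in((.0955,-.022),(.1065,-.026)):
  for y in(.099,.151): print(proj(T,[*(O+xs*X+y*Y),z]))
```

```text
[0.4799 0.4325 0.078 ] [0.4717 0.3353 0.078 ] [0.4758 0.3839 0.078 ] 0.09753056658926994 85.18987889524028
((0.47960031032562256, 0.3921803832054138), (0.09607522934675217, 0.05560540780425072), 86.77301788330078)
[(189.1, 267.7), (207.5, 254.42)] [0.4803 0.4275 0.078 ] [0.4767 0.3473 0.078 ] [0.4785 0.3874 0.078 ] 0.08028667817413992
hook [ 0.5312 -0.1561]
[307.2375 214.986 ]
[293.5314 213.3415]
[307.4654 215.6004]
[293.6575 213.9431]
```

carry_out(
  plan=[
    {"hand": 0.2, "travel": [0.01, 0.04, 0], "dr": [0, 0, 3.5]},
    {"hand": 0.2, "travel": [0.02, 0.08, 0], "dr": [0, 0, 3.5]},
    {"hand": 0.2, "travel": [0.0235, 0.12, 0], "dr": [0, 0, 3.5]},
    {"hand": 0.2, "travel": [0.0235, 0.16, 0], "dr": [0, 0, 3.5]},
    {"hand": 0.2, "travel": [0.0235, 0.2, 0], "dr": [0, 0, 3.5]},
    {"hand": 0.2, "travel": [0.0235, 0.225, -0.01], "dr": [0, 0, 3.5]},
    {"hand": 0.2, "travel": [0.0235, 0.225, -0.04], "dr": [0, 0, 3.5]},
    {"hand": 0.2, "travel": [0.0235, 0.225, -0.07], "dr": [0, 0, 3.5]},
    {"hand": 0.2, "travel": [0.0235, 0.225, -0.095], "dr": [0, 0, 3.5]},
    {"hand": 0.2, "travel": [0.0235, 0.225, -0.11], "dr": [0, 0, 3.5]},
    {"hand": 0.2, "travel": [0.0235, 0.225, -0.115], "dr": [0, 0, 3.5]},
    {"hand": 0.2, "travel": [0.0235, 0.225, -0.115], "dr": [0, 0, 3.5]},
  ],
)

```text
t: 18.63
ee_pos: [0.4778, 0.3818, 0.0675]
tcp_rot: [0.736, 0.677, -0.001, -0.0]
wrist_force: [0.2, 0.4, 0.7]
grip_width: 0.0376
finger_force: 0.0
```

carry_out(
  newtons=25,
  plan=[
    {"hand": 1, "travel": [0, 0, 0], "dr": [0, 0, 0]},
    {"hand": 1, "travel": [0, 0, 0], "dr": [0, 0, 0]},
    {"hand": 1, "travel": [0, 0, 0], "dr": [0, 0, 0]},
    {"hand": 1, "travel": [0, 0, 0], "dr": [0, 0, 0]},
    {"hand": 1, "travel": [0, 0, 0], "dr": [0, 0, 0]},
    {"hand": 1, "travel": [0, 0, 0], "dr": [0, 0, 0]},
    {"hand": 1, "travel": [0, 0, 0], "dr": [0, 0, 0]},
  ],
)

```text
t: 19.22
ee_pos: [0.4781, 0.3828, 0.0688]
tcp_rot: [0.736, 0.677, 0.0, 0.0]
wrist_force: [-1.3, -0.9, 5.8]
grip_width: 0.008
finger_force: 24.8
```

carry_out(
  plan=[
    {"hand": 1, "travel": [0, 0, 0.01], "dr": [0, 0, 0]},
    {"hand": 1, "travel": [0, 0, 0.035], "dr": [0, 0, 0]},
    {"hand": 1, "travel": [0, -0.01, 0.06], "dr": [0, 0, -1]},
    {"hand": 1, "travel": [0, -0.035, 0.08], "dr": [0, 0, -2.9]},
    {"hand": 1, "travel": [-0.005, -0.07, 0.08], "dr": [0, 0, -2.9]},
    {"hand": 1, "travel": [-0.01, -0.105, 0.08], "dr": [0, 0, -2.9]},
    {"hand": 1, "travel": [-0.015, -0.14, 0.08], "dr": [0, 0, -2.9]},
    {"hand": 1, "travel": [-0.02, -0.175, 0.08], "dr": [0, 0, -2.9]},
    {"hand": 1, "travel": [-0.02, -0.21, 0.08], "dr": [0, 0, -2.9]},
    {"hand": 1, "travel": [-0.021, -0.245, 0.08], "dr": [0, 0, -2.9]},
    {"hand": 1, "travel": [-0.021, -0.28, 0.08], "dr": [0, 0, -2.9]},
    {"hand": 1, "travel": [-0.021, -0.315, 0.08], "dr": [0, 0, -2.9]},
  ],
)

```text
t: 20.22
ee_pos: [0.4565, 0.0661, 0.1488]
tcp_rot: [0.753, 0.658, 0.0, 0.0]
wrist_force: [0.7, -0.5, -1.2]
grip_width: 0.0084
finger_force: 24.8
```

carry_out(
  plan=[
    {"hand": 1, "travel": [0, -0.035, 0], "dr": [0, 0, 0]},
    {"hand": 1, "travel": [0, -0.07, 0], "dr": [0, 0, 0]},
    {"hand": 1, "travel": [0, -0.105, 0], "dr": [0, 0, 0]},
    {"hand": 1, "travel": [0, -0.14, 0], "dr": [0, 0, 0]},
    {"hand": 1, "travel": [0, -0.17, 0], "dr": [0, 0, 0]},
    {"hand": 1, "travel": [0, -0.195, -0.005], "dr": [0, 0, 0]},
    {"hand": 1, "travel": [0, -0.21, -0.015], "dr": [0, 0, 0]},
    {"hand": 1, "travel": [0, -0.216, -0.03], "dr": [0, 0, 0]},
    {"hand": 1, "travel": [0, -0.216, -0.038], "dr": [0, 0, 0]},
    {"hand": 1, "travel": [0, -0.216, -0.038], "dr": [0, 0, 0]},
  ],
)

```text
t: 21.05
ee_pos: [0.4561, -0.1481, 0.1091]
tcp_rot: [0.753, 0.658, -0.0, -0.001]
wrist_force: [1.1, 0.9, -2.1]
grip_width: 0.0081
finger_force: 24.8
```

Run:
```python
from cell import *
import cv2,numpy as np
from h import *
T=camera("top");S=camera("scene")
o=np.zeros((400,800,3),np.uint8)
o[:,:400]=cv2.resize(T["image"][185:245,275:335,::-1],(400,400))
o[:,400:]=cv2.resize(S["image"][140:220,250:330,::-1],(400,400))
cv2.imwrite("pics/a6.png",o);s=read_state();print(s["ee_pos"],s["tcp_rot"],s["grip_width"])
```

```text
[ 0.45683278 -0.14777918  0.1104364 ] [ 7.52569191e-01  6.58513134e-01 -7.13783485e-05 -2.46687460e-04] 0.008288382525563704
```

View pics/a6.png

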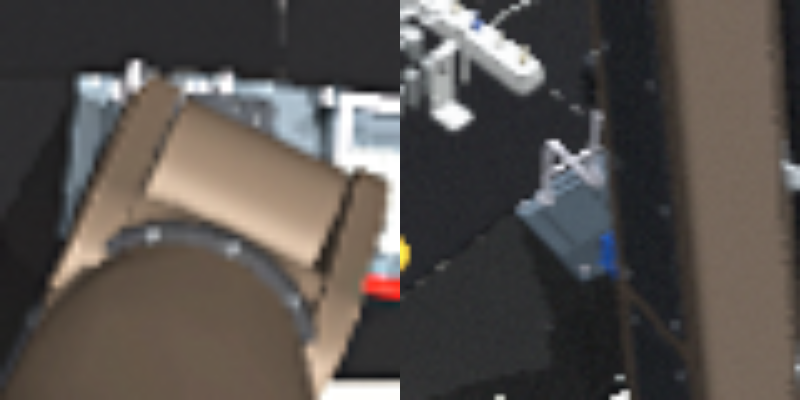

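The arm hides the tote; only its blue corner at scene crop (610,255) shows it still held in front of the hook. I go in slowly by force.

carry_out(
  plan=[
    {"hand": 1, "travel": [0.015, -0.002, 0], "dr": [0, 0, 0]},
    {"hand": 1, "travel": [0.03, -0.004, 0], "dr": [0, 0, 0]},
    {"hand": 1, "travel": [0.04, -0.005, 0], "dr": [0, 0, 0]},
    {"hand": 1, "travel": [0.05, -0.007, 0], "dr": [0, 0, 0]},
    {"hand": 1, "travel": [0.05, -0.007, 0], "dr": [0, 0, 0]},
  ],
)

```text
t: 21.57
ee_pos: [0.5085, -0.1553, 0.1106]
tcp_rot: [0.752, 0.659, 0.0, 0.001]
wrist_force: [-0.8, 0.4, -0.9]
grip_width: 0.0087
finger_force: 24.8
```

carry_out(
  plan=[
    {"hand": 1, "travel": [0.01, -0.001, 0], "dr": [0, 0, 0]},
    {"hand": 1, "travel": [0.02, -0.003, 0], "dr": [0, 0, 0]},
    {"hand": 1, "travel": [0.026, -0.004, 0], "dr": [0, 0, 0]},
    {"hand": 1, "travel": [0.026, -0.004, 0], "dr": [0, 0, 0]},
  ],
)

```text
t: 21.9
ee_pos: [0.5341, -0.1597, 0.1101]
tcp_rot: [0.753, 0.658, 0.0, 0.0]
wrist_force: [-0.7, -0.1, -1.3]
grip_width: 0.0083
finger_force: 24.8
```

carry_out(
  plan=[
    {"hand": 1, "travel": [0, 0, -0.006], "dr": [0, 0, 0]},
    {"hand": 1, "travel": [0, 0, -0.012], "dr": [0, 0, 0]},
    {"hand": 1, "travel": [0, 0, -0.016], "dr": [0, 0, 0]},
    {"hand": 1, "travel": [0, 0, -0.018], "dr": [0, 0, 0]},
    {"hand": 1, "travel": [0, 0, -0.018], "dr": [0, 0, 0]},
  ],
)

```text
t: 22.32
ee_pos: [0.5324, -0.1592, 0.0914]
tcp_rot: [0.753, 0.658, -0.0, -0.001]
wrist_force: [-0.4, -0.5, -0.3]
grip_width: 0.0086
finger_force: 24.8
```

carry_out(
  plan=[
    {"hand": 1, "travel": [0, 0, -0.001], "dr": [0, 0, 0]},
    {"hand": 1, "travel": [0, 0, -0.002], "dr": [0, 0, 0]},
    {"hand": 1, "travel": [0, 0, -0.002], "dr": [0, 0, 0]},
  ],
)

```text
t: 22.57
ee_pos: [0.5329, -0.1594, 0.0905]
tcp_rot: [0.753, 0.658, 0.0, 0.0]
wrist_force: [-1.2, -0.3, 3.1]
grip_width: 0.008
finger_force: 24.8
```

carry_out(
  plan=[
    {"hand": 0.6, "travel": [0, 0, 0], "dr": [0, 0, 0]},
    {"hand": 0.5, "travel": [0, 0, 0], "dr": [0, 0, 0]},
    {"hand": 0.5, "travel": [0, 0, 0], "dr": [0, 0, 0]},
    {"hand": 0.5, "travel": [0, 0, 0], "dr": [0, 0, 0]},
    {"hand": 0.5, "travel": [0, 0, 0.012], "dr": [0, 0, 0]},
    {"hand": 0.5, "travel": [0, 0, 0.03], "dr": [0, 0, 0]},
    {"hand": 0.5, "travel": [0, 0, 0.06], "dr": [0, 0, 0]},
    {"hand": 0.5, "travel": [0, 0, 0.1], "dr": [0, 0, 0]},
    {"hand": 0.5, "travel": [-0.02, 0.02, 0.12], "dr": [0, 0, 0]},
    {"hand": 0.5, "travel": [-0.03, 0.06, 0.12], "dr": [0, 0, 0]},
    {"hand": 0.5, "travel": [-0.03, 0.1, 0.12], "dr": [0, 0, 0]},
    {"hand": 0.5, "travel": [-0.03, 0.14, 0.12], "dr": [0, 0, 0]},
  ],
)

```text
t: 23.57
ee_pos: [0.5022, -0.0183, 0.2109]
tcp_rot: [0.753, 0.658, 0.0, 0.001]
wrist_force: [1.3, -0.6, -0.1]
grip_width: 0.0238
finger_force: 0.0
```

carry_out(
  plan=[
    {"hand": 0.5, "travel": [0, 0.04, 0], "dr": [0, 0, 0]},
    {"hand": 0.5, "travel": [0, 0.08, 0], "dr": [0, 0, 0]},
    {"hand": 0.5, "travel": [0, 0.12, 0], "dr": [0, 0, 0]},
    {"hand": 0.5, "travel": [0, 0.16, 0], "dr": [0, 0, 0]},
    {"hand": 0.5, "travel": [0, 0.2, 0], "dr": [0, 0, 0]},
    {"hand": 0.5, "travel": [0, 0.24, 0], "dr": [0, 0, 0]},
    {"hand": 0.5, "travel": [0, 0.28, 0], "dr": [0, 0, 0]},
    {"hand": 0.5, "travel": [0, 0.32, 0], "dr": [0, 0, 0]},
    {"hand": 0.5, "travel": [0, 0.36, 0], "dr": [0, 0, 0]},
    {"hand": 0.5, "travel": [0, 0.4, 0], "dr": [0, 0, 0]},
    {"hand": 0.5, "travel": [0, 0.4, 0], "dr": [0, 0, 0]},
  ],
)

```text
t: 24.48
ee_pos: [0.5021, 0.3863, 0.2097]
tcp_rot: [0.751, 0.66, 0.001, -0.0]
wrist_force: [0.1, 0.5, -0.7]
grip_width: 0.0241
finger_force: 0.0
```

Run:
```python
from cell import *
import cv2,numpy as np
from h import *
T=camera("top");S=camera("scene")
o=np.zeros((400,800,3),np.uint8)
o[:,:400]=cv2.resize(T["image"][180:240,282:352,::-1],(400,343))[:0] if 0 else cv2.resize(T["image"][175:245,282:352,::-1],(400,400))
o[:,400:]=cv2.resize(S["image"][130:210,260:340,::-1],(400,400))
cv2.imwrite("pics/a7.png",o);s=read_state();print(s["t"],s["ee_pos"],s["grip_width"])
```

```text
24.5833 [0.50222041 0.38174792 0.20952947] 0.02369290852221223
```

View pics/a7.png

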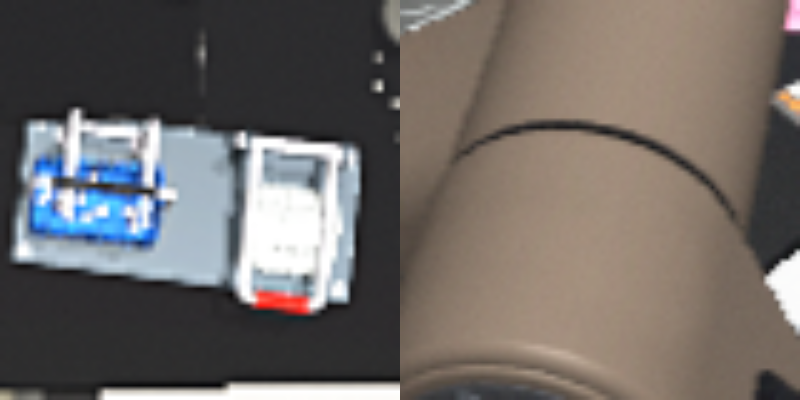

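The tote hangs with its bar across both prongs (bar from crop (45,183) to (170,193), prongs at about 70 and 150), and the bail lies over the square stack. A numeric check that the prong tips stay above the bin:

Run:
```python
from cell import *
import numpy as np
from h import *
T=camera("top");np.save("t7.npy",T,allow_pickle=True);T5=load("t5")
for r in range(198,220,1):
  print(r,*["%3d,%3d"%(T["image"][r,c,0],T5["image"][r,c,0]) for c in range(290,312,1)])
```

```text
198 163,169 202,211 255,255 136,143 232,238 255,255 101,107 146,153 188,197 252,255 255,255 255,255 255,255 255,255 254,255 255,255 195,202 138,144 255,255 255,255 154,162 169,175
199 164,170 170,177 223,232 181,189 255,255 255,255 110,115 151,158 150,156 148,155 148,156 103,110  93, 99 106,110 144,152 232,237 135,142 168,176 255,255 255,255 150,157 161,167
200 158,161 131,134 102,104 200,209 255,255 255,255 135,140 146,151 146,151 137,143 156,163 157,162 158,164 154,162 175,182 239,244 131,136 181,190 255,255 242,248 150,158 161,169
201 135,146 129,141  86, 85 165,168 255,255 255,255 158,162 171,173 169,172 152,155 153,155 152,155 151,155 148,154 140,145 159,165 172,179 236,242 255,255 238,243 153,160 163,170
202  91,149 101,144  70, 86 171,180 255,255 243,245 138,161 165,171 166,175 163,175 166,175 164,177 179,176 166,164 138,138  91, 89 150,152 254,255 255,255 225,228 157,162 164,170
203  24,150  59,146   0, 84 171,187 255,255 216,238  61,164 112,172 113,173 101,173 113,173 120,174 145,171 127,145 127,142  92,100  87,126 221,227 255,255 165,182 153,165 167,171
204  44,151  40,146 
[... 2159 characters left out ...]
 101,184  93,182  69,182  72,183  67,180  12,180  23,180  65,180  15,181  30,178  47,149  31,156  37,184  47,181  70,178  30,178  27,178 100,178 185,178 174,179
217 173,186 171,184 161,182 159,184 137,184 140,184 136,182 102,181 101,181 104,181 100,182  97,179  96,152  70,167  79,182  60,181  13,180  21,180  54,180 155,180 182,180 174,180
218 183,186 180,184 162,183 164,182 166,183 167,183 169,183 170,183 170,184 159,183 160,182 160,168 156,155 138,184 146,182 132,180 100,179 107,180 128,181 185,180 176,180 173,180
219 184,191 182,187 181,185 181,185 181,184 181,184 180,184 182,184 179,184 163,184 162,181 151,150 153,157 164,184 165,182 166,181 167,180 170,181 183,180 177,181 174,180 174,180
```

The prongs show above the bin on both sides, from the bar (rows 206–208) to their tips (row 214), so the tote is properly hung.

```bash
python3 -c "
from cell import *
print(sign_off())"
```

```text
the job is handed in; nothing more can be done
None
```

The job is handed in at about 25 s of robot time: both loose brackets are nested over the one on the ridge with their ends squeezed into line, the bail is down on the stack, and the tote hangs across both prongs; the last picture shows all three, but I judged the bail fully down by touch, not by measuring its angle.

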